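# Screw the outrigger foot of a roller stand down to the bench

## Task

The foot under the orange knob of one roller stand hangs clear of the table. Turn the orange knob clockwise (seen from above) until that foot just touches the table, without jacking the stand up or pushing it out of its place, and let go of the knob. Leave the stand with the grey knob alone.

Things in the scene. Friction and masses are not known exactly. Their poses are not given: they have to be found in the camera images.
- orange_grip (a point): Centre of the orange knob's bar (54 mm long, 18 thick, 28 high, upright sides), on its vertical turning axis, 77 mm above the table. x along the bar, z up; axes turn with the knob; its height stays. It sits at the end of the blue arm of a loose stand of about 5 kg; collar below it reaches 49 mm up, its round 32 mm skirt 65 mm. The stand's 87 mm high roller begins 113 mm from the axis, behind it.
- orange_knob (a joint): Turn of the orange knob in rad, growing clockwise seen from above; starts at 0 to 0.4. It drives the foot down 7 mm per rad; the foot just touches the table at 1.2, when the bar points straight along the blue arm, towards the roller's middle. Turned further, it lifts that end of the stand. Turning takes about 0.2 N m; the knob stays where it is left.
- orange_sole (a point): Centre of the underside of the foot below the orange knob: a black rubber disc 36 mm across on a steel screw, straight below the knob's axis. Its z is the gap to the table: 5.6 to 8.4 mm at the start, 0 when it touches.
- grey_tip (a point): End of the bar of the grey knob, 27 mm from its axis and 77 mm above the table, on a second blue stand of the same shape whose foot already stands on the table. That knob and stand are to be left alone.

How it is judged:
By the outcome, as a careful person would: the job done as asked, in the order asked, and still so for the second after the job is handed in, with the robot touching nothing.
It also fails if it takes over 32 s, if anything falls off the work surface, if the arm or the gripper's body presses on something with over 40 N, if the wrist force passes 120 N, or if a joint passes its speed limit or range.

## Robot

A 7-joint arm with a two-finger parallel gripper is mounted at the origin on the work surface; the furniture and walls round the work are solid. World frame = base frame: x ahead of the robot, y to its left, z up, the work surface at z = 0. Lengths are in m, angles in rad, forces in N, time in s.
With the tool pointing down it reaches from about 0.425 to 0.95 m from the base axis. Payload 4.7 kg.
Tool frame: the origin (TCP) lies on the centre line of the jaws, within the pads' length; the fingertips stand 14 mm ahead of it and the grasp point (between the pads) lies 5 mm behind it; z points along the fingers, y is the direction in which the jaws open and shut (so a half turn about z gives the same grasp; the last joint's range is limited). The gripper opens to 87 mm and grips with 3 to 60 N. Pads are 19 mm wide; open, the fingers measure 117 mm over their backs; the gripper's body (75 mm by 190 mm) begins 51 mm behind the grasp point.
Start: joints at [-1.35, 0.469, -0.049, 1.532, 0.024, 1.141, -0.082], TCP at [0.167, 0.654, 0.205] pointing down, gripper open.
Joint ranges: [-2.59, 2.59], [-0.33, 1.99], [-1.39, 1.29], [0.1, 2.45], [-1.04, 4.18], [0.21, 1.99], [-2.66, 2.66]. Speed limits (rad/s): [2.57, 2.57, 3.14, 3.14, 3.14, 3.14, 3.14].

## Interface

Orientations are given as a 3x3 rotation matrix whose columns are the frame's x, y, z axes.
In Python, from workcell import r, imaging, order gives the robot as it stands. The module is installed in compiled form; this text tells all that it offers.
- The arm moves only by the shell command python3 -m jog 'ROWS'. ROWS is JSON, one flat list of numbers, 5 for each row, row after row: the shift along the tool's x, y, z in mm, then the turn about the tool's z in rad, then the closure in counts, from 0 (fully open) to 255 (shut). In form: [tx, ty, tz, roll, hand, tx, ty, tz, roll, hand, ...]. A call has 1 to 10 rows; each row is the pose to reach, as a shift and turn from the pose commanded when the call began, along the tool's axes at that moment; what a row does not reach only later rows make up. A row lasts 1/8 s, in which the tool goes at most 62.5 mm and 10.7 degrees, less where a joint would pass 70% of its speed; a pose out of reach is approached as far as the arm can. A call with a gripper value outside its range is refused whole. The fingers move at their own pace and stop on an object; the grip force is fixed at half the most. Time passes only in rows, so rows that repeat a pose let the fingers close. It gives the time, the measured TCP pose, the force and the opening at its end, in the units of the state.
- r.state(): the state, without advancing time (a new reading comes with each control period).
- imaging.get_image(name): name is "scene" or "top" or "wrist"; returns a dict with "frame" (384x512x3 uint8, red, green, blue), "fovy" (degrees; the focal length in pixels is half the picture's height over the tangent of half this angle, whatever the lens; pixels are square), "cx", "cy" (the principal point, pixels), "world_from_camera" (4x4, takes a point from camera to world coordinates). Camera axes: x right, y down, z forward; pixel columns grow to the right and rows downward; lengths in m; the calibration is good to about 2 mm. A picture is of the moment at which its call begins. There is no depth.
- order.hand_in(): hands the job in, once; it reports no verdict.
The state is a dict: "clock": time; "joint_pos": joint angles; "qvel": joint speeds; "joint_torque": joint torques, N m; "position": TCP position; "eef_rot": TCP orientation; "wrist_force": force on the tool from outside, world axes, zero at the start; "ft_torque": the same for the moment, N m; "opening": finger opening in m.
Only numpy, scipy, OpenCV 4.12 (cv2) and the standard library are available. Lean on these libraries where they do the work, as an engineer would, in place of code of your own. Each camera call takes 0.05 s, during which the arm holds its last target.

## Working session

There is one attempt and no reset: what is moved stays moved. The work goes in short steps, Python scripts to look and compute and a shell command to move; the robot and the scene stay as the last step left them, time stands still between calls to the robot, and variables do not carry over. Pictures are saved under pics/ and viewed, and the job is handed in when it is done.

```bash
mkdir -p pics; cat > h.py <<'E'
import numpy as np, cv2
from workcell import r, imaging, order
def snap(n,tag):
    d=imaging.get_image(n); cv2.imwrite(f'pics/{tag}.png',cv2.cvtColor(d['frame'],cv2.COLOR_RGB2BGR))
    np.save(f'pics/{tag}.npy',{k:v for k,v in d.items()},allow_pickle=True); return d
def load(tag): return np.load(f'pics/{tag}.npy',allow_pickle=True).item()
def K(d):
    h=d['frame'].shape[0]; f=h/2/np.tan(np.radians(d['fovy'])/2); return f
def ray(d,u,v):
    f=K(d); c=np.array([(u-d['cx'])/f,(v-d['cy'])/f,1]); T=np.array(d['world_from_camera']); return T[:3,3],T[:3,:3]@c
def atz(d,u,v,z):
    o,q=ray(d,u,v); return o+q*(z-o[2])/q[2]
def proj(d,p):
    T=np.array(d['world_from_camera']); c=T[:3,:3].T@(np.array(p)-T[:3,3]); f=K(d); return c[:2]/c[2]*f+[d['cx'],d['cy']]
def crop(tag,u0,v0,u1,v1,s,out):
    im=cv2.imread(f'pics/{tag}.png')[v0:v1,u0:u1]; cv2.imwrite(f'pics/{out}.png',cv2.resize(im,None,fx=s,fy=s,interpolation=cv2.INTER_CUBIC))
E
python3 - <<'E'
from h import *
for n in('scene','top','wrist'):
    d=snap(n,n+'0'); print(n,d['fovy'],d['cx'],d['cy'],np.round(d['world_from_camera'],3).tolist())
s=r.state(); print(s['clock'],s['position'],s['eef_rot'],s['opening'])
cv2.imwrite('pics/all0.png',cv2.resize(np.hstack([cv2.imread(f'pics/{n}0.png') for n in('scene','top')]),(800,300)))
E
```

```text
scene 51.91069400135219 264.62056775833184 185.26397819348367 [[0.866, -0.363, 0.345, 0.223], [-0.501, -0.649, 0.572, -0.49], [0.016, -0.668, -0.744, 0.709], [0.0, 0.0, 0.0, 1.0]]
top 44.889839454532144 252.08681088520427 198.28415180250096 [[0.024, -0.992, 0.123, 0.37], [-1.0, -0.024, 0.001, -0.014], [0.002, -0.123, -0.992, 1.052], [0.0, 0.0, 0.0, 1.0]]
wrist 70.28870607774223 255.10601317625049 187.88693012532022 [[0.247, 0.93, 0.273, 0.091], [0.969, -0.237, -0.072, 0.673], [-0.002, 0.282, -0.959, 0.384], [0.0, 0.0, 0.0, 1.0]]
0.15 [0.16672655 0.653623   0.20464113] [[-9.68967371e-01  2.47188438e-01 -3.31647625e-04]
 [ 2.47188659e-01  9.68966341e-01 -1.41332623e-03]
 [-2.80025180e-05 -1.45144654e-03 -9.99998946e-01]] 0.08701525555614778
```

View pics/scene0.png

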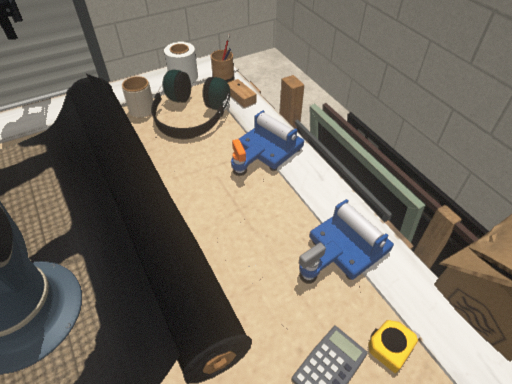

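View pics/top0.png

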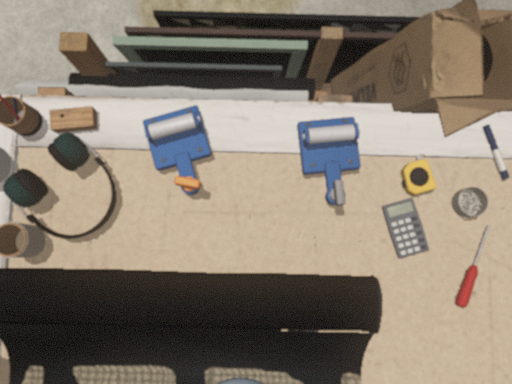

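View pics/wrist0.png

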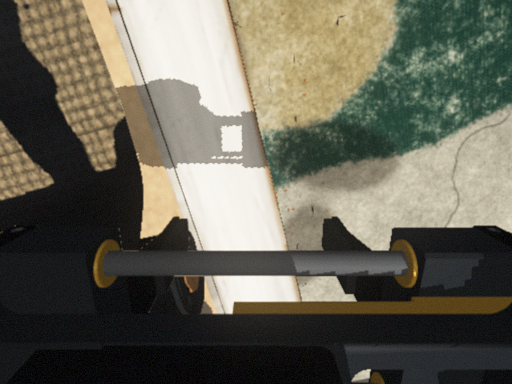

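```bash
python3 - <<'E'
from h import *
crop('top0',135,95,225,210,5,'c1'); crop('scene0',215,100,315,185,7,'c2')
d=load('top0');s=load('scene0')
print(atz(d,187,183,.091), atz(s,239,146,.091))
for u,v in[(210,160),(145,165),(200,108),(146,120),(100,290),(380,275)]: print(u,v,atz(d,u,v,.03))
E
```

```text
[0.51755768 0.12382268 0.091     ] [0.51894832 0.12018724 0.091     ]
210 160 [0.58024513 0.08324705 0.03      ]
145 165 [0.56532651 0.22801305 0.03      ]
200 108 [0.699781   0.11015104 0.03      ]
146 120 [0.6687562  0.23116112 0.03      ]
100 290 [0.28854928 0.31083859 0.03      ]
380 275 [ 0.33504269 -0.29487263  0.03      ]
```

View pics/c1.png

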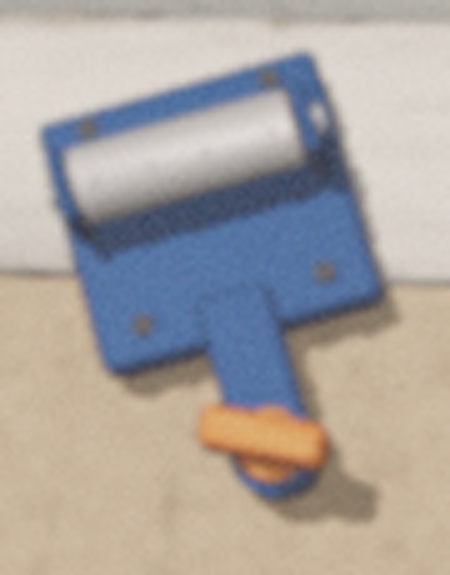

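View pics/c2.png

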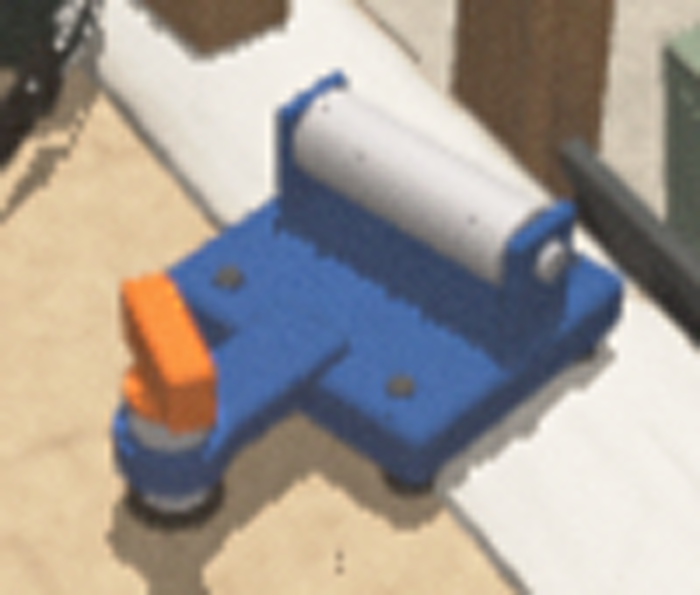

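```bash
python3 -m jog '[0,0,-60,0,0, -40,-35,-80,0.1,0, -85,-75,-80,0.25,0, -130,-115,-80,0.4,0, -175,-155,-80,0.58,0, -220,-195,-80,0.75,0, -265,-235,-80,0.92,0, -310,-275,-80,1.1,0, -350,-315,-80,1.28,0, -390,-355,-80,1.45,0]'
python3 - <<'E'
from h import *
d=load('top0')
def yaw(a,b,z):
    p=atz(d,135+a[0]/5,95+a[1]/5,z);q=atz(d,135+b[0]/5,95+b[1]/5,z);v=q-p;return np.degrees(np.arctan2(v[1],v[0])),p,q
print(yaw((110,370),(45,130),.03)[0],yaw((380,295),(312,58),.03)[0],yaw((380,295),(110,370),.03)[0]-90)
print(yaw((325,440),(203,408),.091),yaw((325,465),(200,440),.08)[0])
s=r.state(); print(s['clock'],s['position'],s['eef_rot'],s['joint_pos'])
R=s['eef_rot'];print(R.T@(np.array([.5185,.122,.2])-s['position'])*1e3, np.degrees(np.arctan2(R[1][1],R[0][1])))
E
```

```text
clock: 1.4
position: [0.4575, 0.2119, 0.2854]
eef_rot: [[0.134, 0.991, -0.0], [0.991, -0.134, 0.0], [0.0, -0.0, -1.0]]
wrist_force: [0.5, 0.8, 0.4]
opening: 0.0871
17.636900204934783 17.66393365196384 17.264735636636516
(np.float64(76.57891259303504), array([0.51821927, 0.09664926, 0.091     ]), array([0.53053191, 0.1482481 , 0.091     ])) 79.99596453593514
1.4 [0.45751008 0.2119334  0.28539424] [[ 1.34173104e-01  9.90957908e-01 -4.27612721e-05]
 [ 9.90957828e-01 -1.34173075e-01  4.11570885e-04]
 [ 4.02112012e-04 -9.75963605e-05 -9.99999914e-01]] [-0.88520247  0.11657465  0.40968523  1.84061287 -0.05025403  1.19425602
 -0.59409352]
[-80.97133532  72.51341707  85.35461422] -7.7108056138842915
```

```bash
python3 -m jog '[-40,36,20,0.05,0, -80,72,50,0.09,0, -80,72,80,0.09,0, -80,72,80,0.09,0]'
python3 - <<'E'
from h import *
for n in('wrist','scene','top'): snap(n,n+'1')
s=r.state(); print(s['clock'],s['position'],s['eef_rot'],s['joint_pos'])
E
```

```text
clock: 1.9
position: [0.5163, 0.1243, 0.2033]
eef_rot: [[0.218, 0.976, -0.005], [0.976, -0.218, -0.002], [-0.003, -0.005, -1.0]]
wrist_force: [0.7, 1.5, -0.2]
opening: 0.0873
2.05 [0.51854659 0.12615    0.20654392] [[ 0.21558585  0.97648364  0.00156342]
 [ 0.97648398 -0.21558756  0.00101785]
 [ 0.00133097  0.00130722 -0.99999826]] [-0.72419798  0.24752828  0.49052103  1.89140604 -0.13549359  1.03314196
 -0.39422211]
```

View pics/wrist1.png

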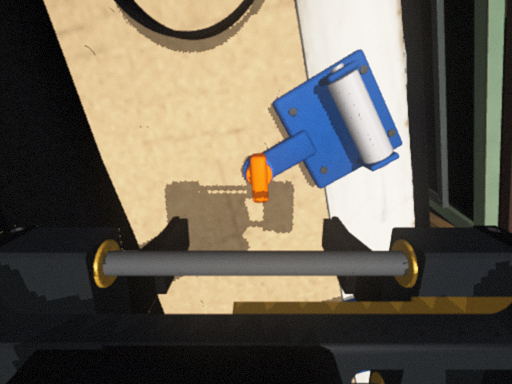

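View pics/scene1.png

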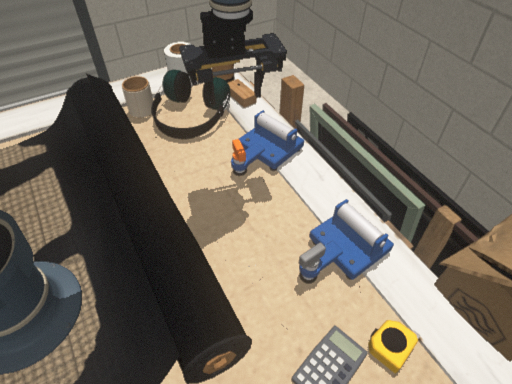

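```bash
python3 - <<'E'
from h import *
s=r.state(); 
for n in('wrist','scene'):
    d=load(n+'1'); print(n,proj(d,s['position']),proj(d,[.5205,.1225,.091]))
crop('wrist1',220,110,340,220,6,'c3'); crop('scene1',225,125,265,180,10,'c4')
E
```

```text
wrist [259.30305316 219.91029177] [260.66378461 181.00700224]
scene [235.76214638 103.57776323] [239.13209486 145.18824586]
```

View pics/c3.png

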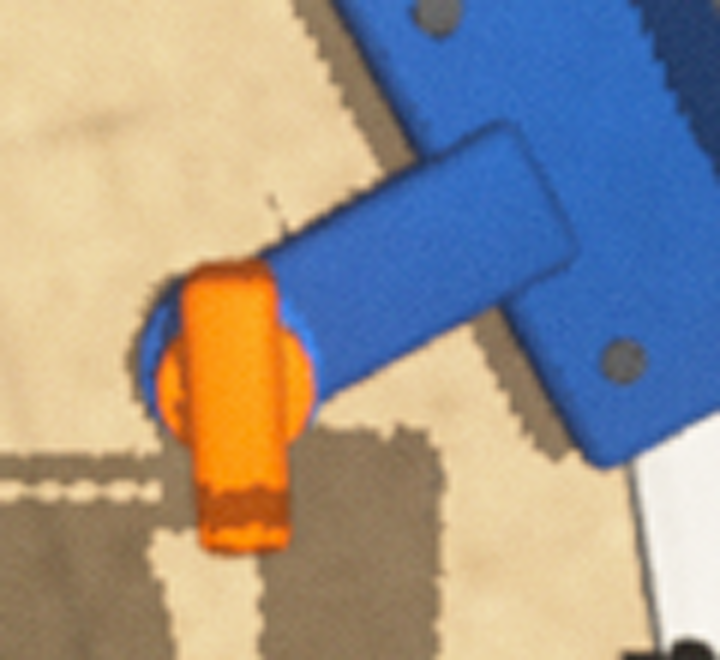

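View pics/c4.png

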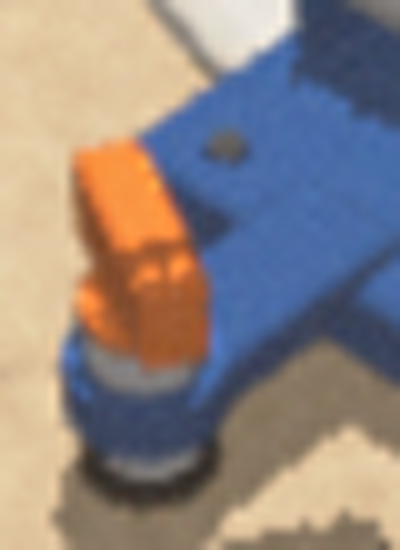

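```bash
python3 - <<'E'
from h import *
d=load('wrist1'); g=lambda a,b,z:atz(d,220+a/6,110+b/6,z)
a=g(228,276,.091);b=g(244,547,.091);print(a,b,np.linalg.norm(a-b)*1e3,(a+b)/2,np.degrees(np.arctan2(*(a-b)[[1,0]])))
for l,rr in [((183,290),(273,290)),((195,450),(287,450))]:
  print(np.linalg.norm(g(*l,.091)-g(*rr,.091))*1e3)
# skirt edges z .065
p=g(157,390,.065);q=g(316,385,.065);print('skirt',(p+q)/2,np.linalg.norm(p-q))
# roller ends for axis check, z~.087
m=(atz(d,338,75,.08)+atz(d,382,158,.08))/2
print('rollermid',m)
p1=g(265,255,.03);p2=g(500,120,.03);v=p2-p1;print('arm edge',np.degrees(np.arctan2(v[1],v[0])))
p1=g(325,400,.03);p2=g(575,250,.03);v=p2-p1;print('arm edge',np.degrees(np.arctan2(v[1],v[0])))
p1=g(345,0,.03);p2=g(425,160,.03);v=p1-p2;print('base edge',np.degrees(np.arctan2(v[1],v[0]))-90)
p1=g(510,305,.03);p2=g(590,460,.03);v=p1-p2;print('base edge',np.degrees(np.arctan2(v[1],v[0]))-90)
s=r.state();R=s['eef_rot'];print(s['position'],np.degrees(np.arctan2(R[1][1],R[0][1])), R.T@((a+b)/2-s['position'])*1e3)
E
```

```text
[0.52364095 0.15041683 0.091     ] [0.51547085 0.09939653 0.091     ] 51.67031480223722 [0.5195559  0.12490668 0.091     ] 80.90221804426466
16.216954928929784
17.057480579011017
skirt [0.51961063 0.12365249 0.065     ] 0.03176089678134676
rollermid [0.64003228 0.16440742 0.08      ]
arm edge 17.539333924711297
arm edge 19.48894953895763
base edge 15.890283462028336
base edge 16.68404204258063
[0.51854659 0.12615    0.20654392] -12.450011187605108 [ -1.15027667   1.10257725 115.54403571]
```

```bash
python3 -m jog '[-1,1,40,-0.03,0, -1,1,80,-0.03,0, -1,1,95,-0.03,0, -1,1,95,-0.03,0, -1,1,95,-0.03,0]'
python3 - <<'E'
from h import *
for n in('wrist','top','scene'): snap(n,n+'2')
s=r.state(); R=s['eef_rot'];print(s['clock'],s['position'],np.degrees(np.arctan2(R[1][0],R[0][0])),s['wrist_force'])
crop('wrist2',170,150,350,270,4,'c5'); crop('scene2',205,60,285,180,5,'c6')
E
```

```text
clock: 2.68
position: [0.5202, 0.1244, 0.1121]
eef_rot: [[0.188, 0.982, 0.003], [0.982, -0.188, 0.001], [0.002, 0.003, -1.0]]
wrist_force: [0.5, 0.2, 0.1]
opening: 0.0869
2.825 [0.51979885 0.12422564 0.11174782] 79.17704132175146 [-0.34673166 -0.14925653 -0.18679169]
```

View pics/c5.png

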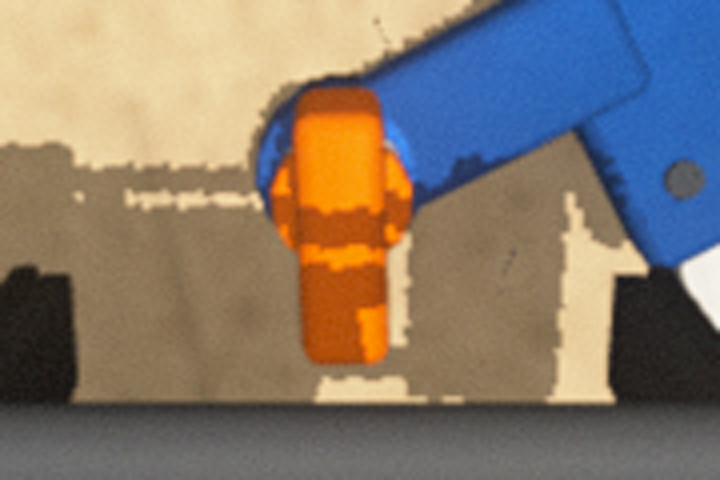

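View pics/c6.png

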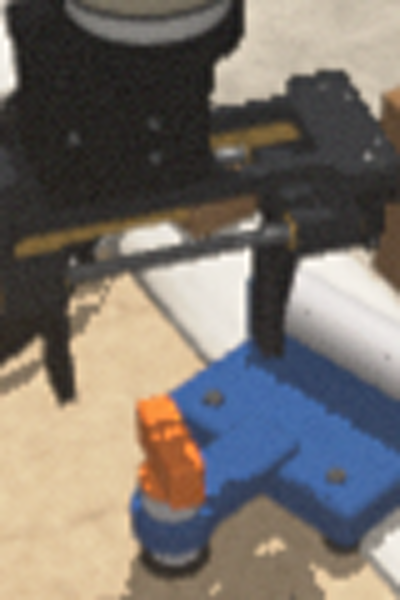

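```bash
python3 -m jog '[0,-0.5,15,-0.02,0, 0,-0.5,28,-0.02,0, 0,-0.5,28,-0.02,120, 0,-0.5,28,-0.02,170, 0,-0.5,28,-0.02,170, 0,-0.5,28,-0.02,170]'
python3 - <<'E'
from h import *
snap('wrist','wrist3');
s=r.state(); R=s['eef_rot'];print(s['clock'],s['position'],np.degrees(np.arctan2(R[1][0],R[0][0])),s['wrist_force'],s['ft_torque'],s['opening'])
crop('wrist3',170,150,350,270,4,'c7')
E
```

```text
clock: 3.58
position: [0.5186, 0.124, 0.0827]
eef_rot: [[0.168, 0.986, 0.001], [0.986, -0.168, 0.0], [0.0, 0.001, -1.0]]
wrist_force: [0.1, 0.0, 0.3]
opening: 0.0546
3.625 [0.51852614 0.12405128 0.08266601] 80.32002334469479 [-0.29586604  0.14035162 -0.14444881] [-0.08992515  0.11299549 -0.06363994] 0.0508555868978596
```

View pics/c7.png

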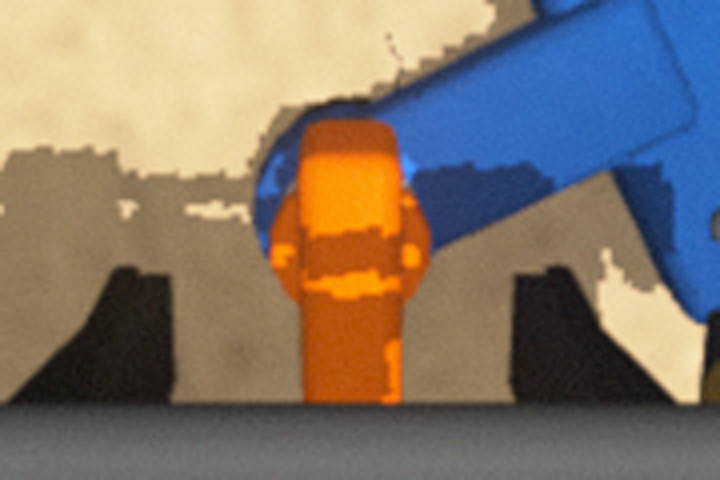

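```bash
python3 -m jog '[0,1.2,0,0,170, 0,1.2,0,0,200, 0,1.2,0,0,200, 0,1.2,0,0,200]'
python3 - <<'E'
from h import *
snap('wrist','wrist4');
s=r.state(); R=s['eef_rot'];print(s['clock'],s['position'],np.degrees(np.arctan2(R[1][0],R[0][0])),s['wrist_force'],s['ft_torque'],s['opening'])
crop('wrist4',200,170,330,270,6,'c8')
E
```

```text
clock: 4.12
position: [0.5195, 0.1238, 0.0824]
eef_rot: [[0.168, 0.986, -0.0], [0.986, -0.168, 0.0], [0.0, -0.0, -1.0]]
wrist_force: [0.1, -0.3, 0.5]
opening: 0.0201
4.175 [0.5195179  0.12379765 0.08240788] 80.31727870499704 [-0.33645636  0.20642378  0.32239272] [-0.08188334  0.09167748  0.02354972] 0.01945168973978243
```

View pics/c8.png

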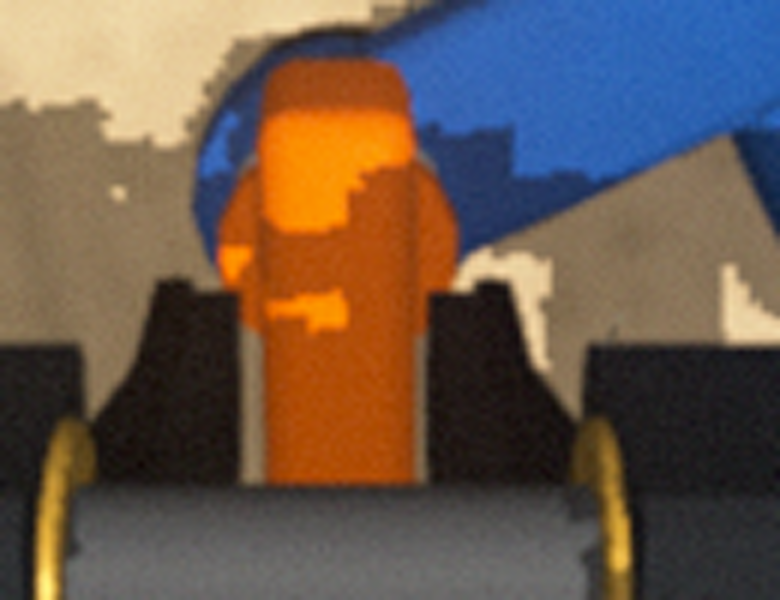

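```bash
python3 -m jog '[0,0.5,0,0,200, 0,0.5,0,0,255, 0,0.5,0,0,255, 0,0.5,0,0,255, 0,0.5,0,0,255]'
python3 - <<'E'
from h import *
s=r.state(); R=s['eef_rot'];print(s['clock'],s['position'],np.degrees(np.arctan2(R[1][0],R[0][0])),s['wrist_force'],s['ft_torque'],s['opening'])
E
```

```text
clock: 4.8
position: [0.52, 0.1237, 0.0824]
eef_rot: [[0.168, 0.986, -0.0], [0.986, -0.168, 0.0], [0.0, -0.0, -1.0]]
wrist_force: [-0.2, 0.3, -0.0]
opening: 0.0004
4.8 [0.51999878 0.12372487 0.0824101 ] 80.31962323422192 [-0.15298589  0.28250368 -0.04719643] [-0.08483027  0.07141971  0.05714608] 0.0004427330423327791
```

```bash
python3 - <<'E'
from h import *
for n in('wrist','scene','top'):snap(n,n+'5')
crop('wrist5',200,130,330,230,6,'c9');crop('scene5',205,60,315,180,5,'c10');
E
```

```text
(no output)
```

View pics/wrist5.png

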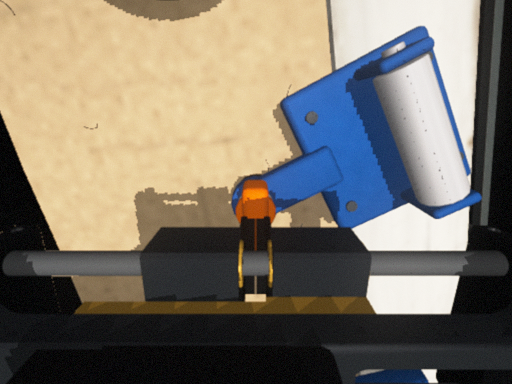

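View pics/c10.png

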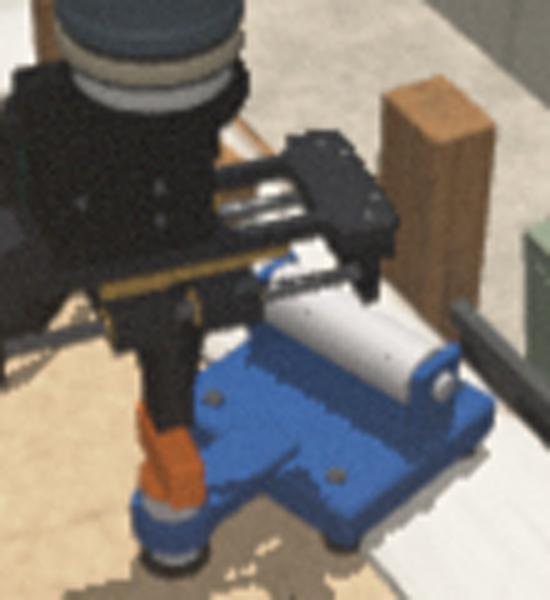

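```bash
python3 - <<'E'
from h import *
s=r.state();p=np.array(s['position'])
for n in('wrist','scene','top'):
  d=load(n+'5');print(n,proj(d,p),proj(d,p-[0,0,.014]))
crop('wrist5',215,165,300,235,9,'c9');crop('scene5',220,115,260,180,9,'c10')
crop('top5',135,95,225,210,5,'c11')
E
```

```text
wrist [256.73957035 221.07505375] [256.63199267 213.73532895]
scene [238.8183333  147.66852193] [239.00956457 152.05294523]
top [187.63704345 182.47777128] [188.52208635 183.50231344]
```

View pics/c9.png

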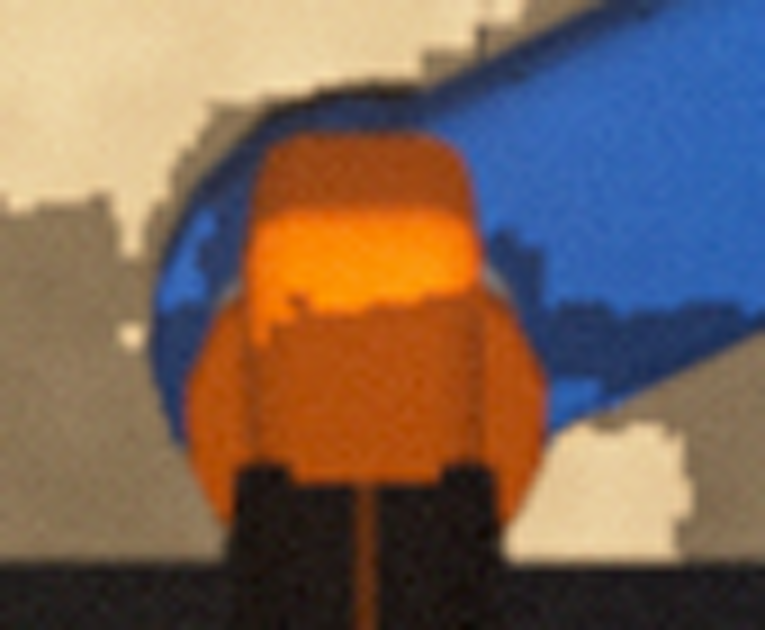

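View pics/c10.png

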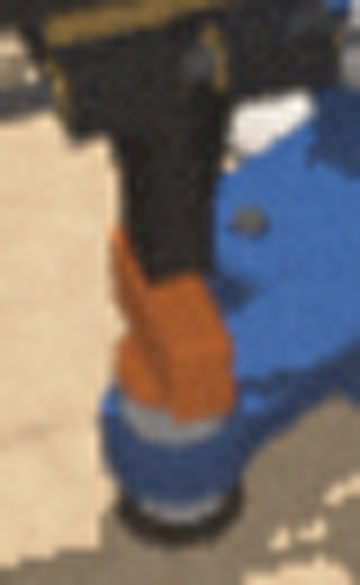

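View pics/c11.png

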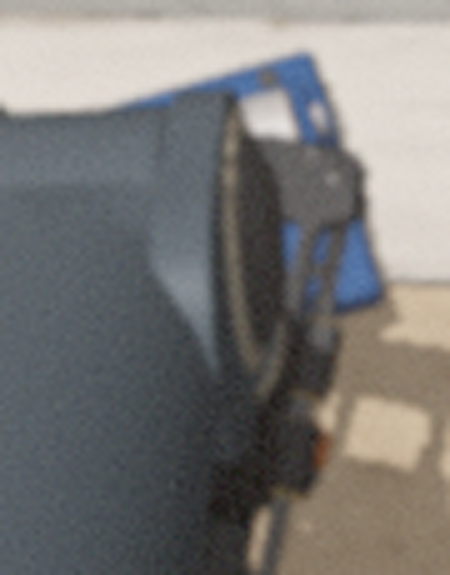

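```bash
python3 - <<'E'
from h import *
s=r.state();p=np.array(s['position']);R=np.array(s['eef_rot'])
for n in('wrist','scene'):
  d=load(n+'5')
  for x in(-.0095,.0095):
    for z in(.068,.08,.091,.095):
      q=p+R[:,0]*x;q[2]=z;print(n,x,z,proj(d,q).round(1))
print(s['joint_pos'],s['joint_torque'])
E
```

```text
wrist -0.0095 0.068 [256.6 225. ]
wrist -0.0095 0.08 [256.7 231.8]
wrist -0.0095 0.091 [256.8 238.7]
wrist -0.0095 0.095 [256.8 241.4]
wrist 0.0095 0.068 [256.6 201.8]
wrist 0.0095 0.08 [256.7 207.4]
wrist 0.0095 0.091 [256.8 213.1]
wrist 0.0095 0.095 [256.9 215.3]
scene -0.0095 0.068 [240.3 154.8]
scene -0.0095 0.08 [240.1 151.1]
scene -0.0095 0.091 [240.  147.6]
scene -0.0095 0.095 [239.9 146.3]
scene 0.0095 0.068 [237.8 149.6]
scene 0.0095 0.08 [237.6 145.8]
scene 0.0095 0.091 [237.4 142.3]
scene 0.0095 0.095 [237.4 141.1]
[-0.65274266  0.4097129   0.43152861  2.00797342 -0.24118018  0.77251672
 -0.24767618] [ 4.16340563e-04 -3.87661636e+01  4.32243526e+00 -1.76496112e+01
 -4.98189800e-02  1.78819156e-02  6.19887783e-05]
```

The fingers closed above the bar. Scene and wrist views agree that the real tips are at about z 0.097, not the 0.068 implied by the state and the tool description. I'll reopen and go down in checked steps.

```bash
python3 -m jog '[0,0,-4,0,130, 0,0,-4,0,130, 0,0,-4,0,130, 0,0,-4,0,130, 0,0,6,0,130, 0,0,12,0,130, 0,0,12,0,130]'
python3 - <<'E'
from h import *
for n in('wrist','scene'):snap(n,n+'6')
s=r.state(); R=s['eef_rot'];print(s['clock'],s['position'],np.degrees(np.arctan2(R[1][0],R[0][0])),s['wrist_force'],s['ft_torque'],s['opening'])
crop('wrist6',200,160,320,240,6,'c12');crop('scene6',205,100,275,180,7,'c13')
E
```

```text
clock: 5.82
position: [0.5193, 0.1235, 0.0695]
eef_rot: [[0.168, 0.986, -0.002], [0.986, -0.168, -0.001], [-0.001, -0.002, -1.0]]
wrist_force: [-0.5, -0.0, 0.6]
opening: 0.0425
5.925 [0.51996114 0.1236594  0.07022667] 80.31536766900993 [0.07586678 0.076428   0.4693454 ] [-0.10224687  0.02761248 -0.03290397] 0.04249782096651052
```

View pics/c12.png

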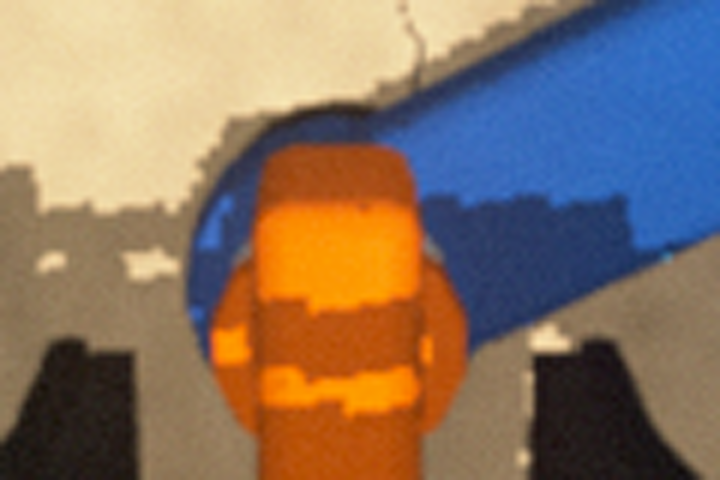

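View pics/c13.png

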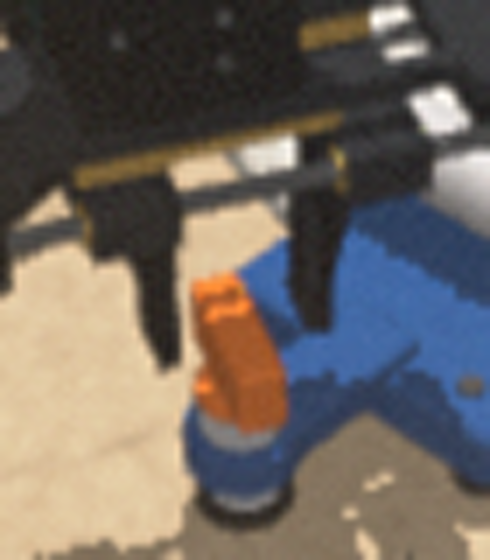

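```bash
python3 -m jog '[0,0.5,6,0,130, 0,0.5,13,0,130, 0,0.5,13,0,130, 0,0.5,13,0,190, 0,0.5,13,0,190,0,0.5,13,0,190]'
python3 - <<'E'
from h import *
for n in('wrist','scene'):snap(n,n+'7')
s=r.state(); R=s['eef_rot'];print(s['clock'],s['position'],np.degrees(np.arctan2(R[1][0],R[0][0])),s['wrist_force'],s['ft_torque'],s['opening'])
crop('wrist7',200,160,320,240,6,'c14');crop('scene7',205,100,275,180,7,'c15')
E
```

```text
clock: 6.68
position: [0.5206, 0.1237, 0.0576]
eef_rot: [[0.168, 0.986, 0.0], [0.986, -0.168, 0.0], [0.0, 0.0, -1.0]]
wrist_force: [-0.4, -0.9, -0.3]
opening: 0.0245
6.775 [0.52056687 0.1236885  0.05755006] 80.32250524733463 [-0.21284331  0.89194608  0.2886258 ] [-0.12744258  0.0695502   0.04466224] 0.02330034457006093
```

View pics/c14.png

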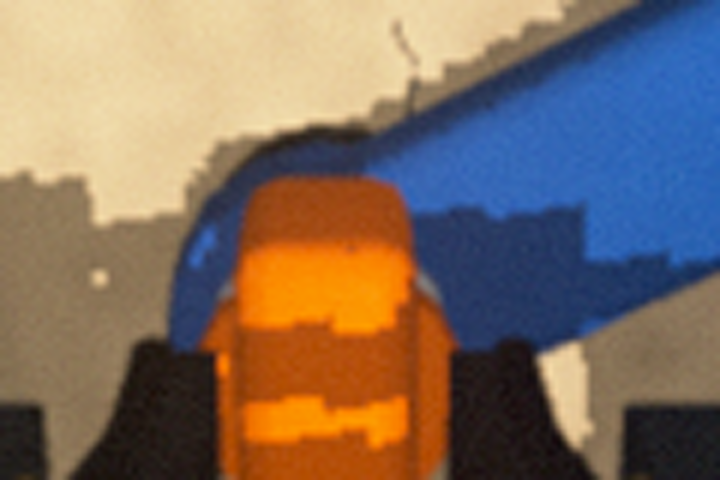

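View pics/c15.png

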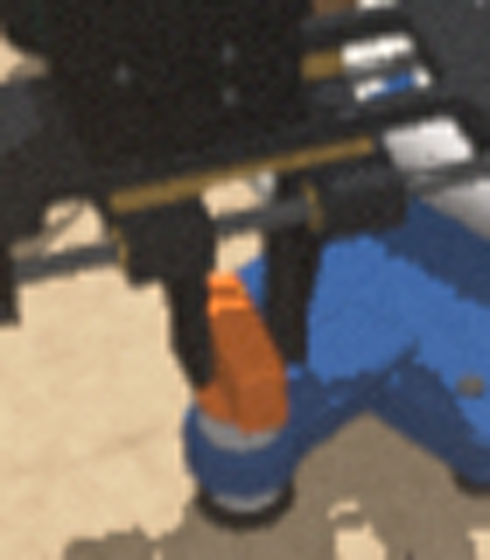

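```bash
python3 -m jog '[0,-0.5,0,0,190, 0,-0.5,0,0,255, 0,-0.5,0,0,255, 0,-0.5,0,0,255]'
python3 - <<'E'
from h import *
for n in('wrist','scene'):snap(n,n+'8')
s=r.state(); R=s['eef_rot'];print(s['clock'],s['position'],np.degrees(np.arctan2(R[1][0],R[0][0])),s['wrist_force'],s['ft_torque'],s['opening'])
crop('wrist8',200,160,320,240,6,'c16')
E
```

```text
clock: 7.28
position: [0.5201, 0.1237, 0.0574]
eef_rot: [[0.168, 0.986, 0.0], [0.986, -0.168, -0.0], [0.0, 0.0, -1.0]]
wrist_force: [0.2, 0.3, -0.7]
opening: 0.0177
7.375 [0.52016092 0.12368667 0.05745232] 80.32758408713643 [-0.25335123 -0.3704325  -0.96419746] [-0.10586636 -0.00513451  0.17762091] 0.017656894524474578
```

View pics/c16.png

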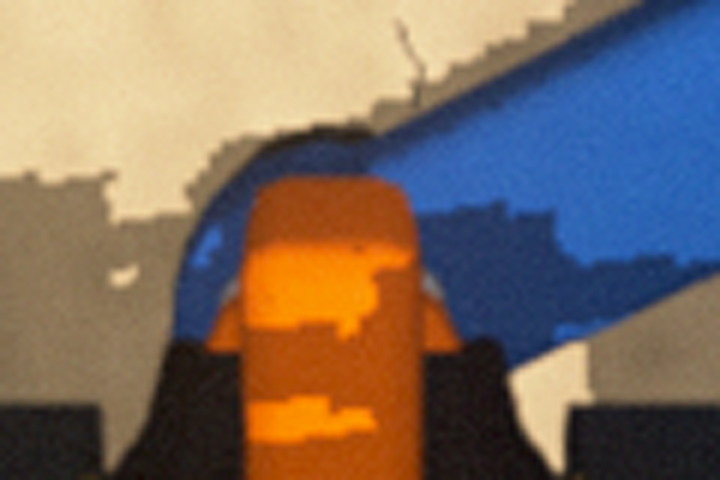

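```bash
python3 -m jog '[0,0,0,0.1,255, 0,0,0,0.2,255, 0,0,0,0.3,255, 0,0,0,0.4,255, 0,0,0,0.5,255, 0,0,0,0.6,255, 0,0,0,0.7,255, 0,0,0,0.8,255, 0,0,0,0.88,255, 0,0,0,0.88,255]'
python3 - <<'E'
from h import *
for n in('wrist','scene'):snap(n,n+'9')
s=r.state(); R=s['eef_rot'];print(s['clock'],s['position'],np.degrees(np.arctan2(R[1][0],R[0][0])),s['wrist_force'],s['ft_torque'],s['opening'],s['joint_pos'])
crop('scene9',205,60,315,185,5,'c17')
E
```

```text
clock: 8.62
position: [0.5203, 0.1236, 0.0575]
eef_rot: [[0.867, 0.499, 0.001], [0.499, -0.867, -0.0], [0.0, 0.001, -1.0]]
wrist_force: [-0.0, -0.7, -0.5]
opening: 0.0178
8.725 [0.52031259 0.12358872 0.05747323] 29.914009055576532 [ 1.7174282  -0.38238343 -0.9408556 ] [-0.25080549 -0.19062561 -0.11366962] 0.017533231760145415 [-0.80848091  0.49228333  0.64746652  2.03366157 -0.43111336  0.750629
 -0.94508178]
```

View pics/wrist9.png

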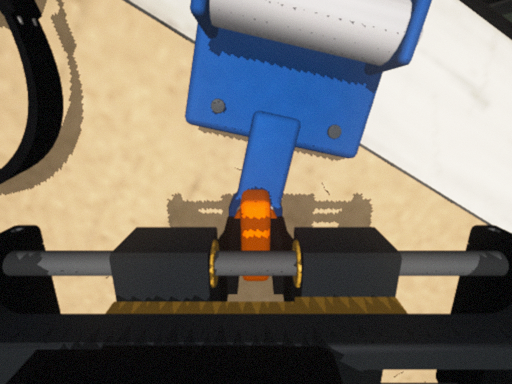

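View pics/c17.png

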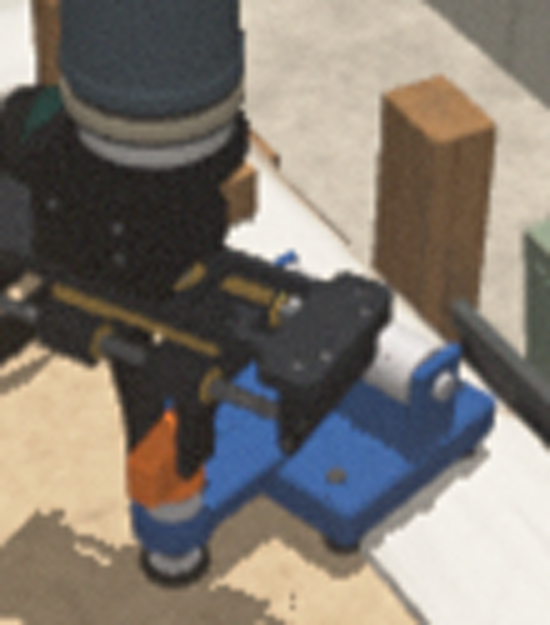

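```bash
python3 - <<'E'
from h import *
crop('wrist9',175,90,375,240,4,'c18')
E
```

```text
(no output)
```

View pics/c18.png

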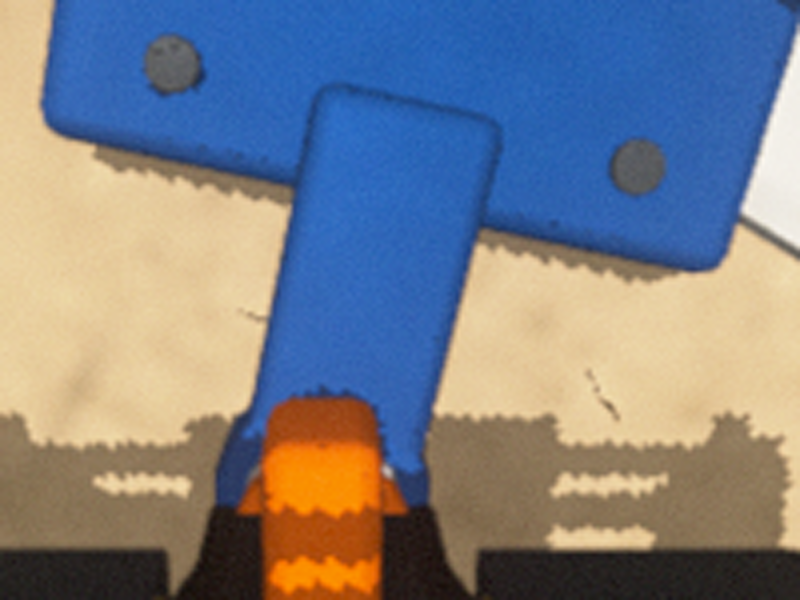

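```bash
python3 - <<'E'
from h import *
d=load('wrist9');
def y(a,b,z,o=0):
    p,q=[atz(d,175+t[0]/4,90+t[1]/4,z) for t in(a,b)];v=q-p;return round(float(np.degrees(np.arctan2(v[1],v[0]))+o),2)
for z in(.03,.04):
  print(y((638,167),(173,64),z,-90),y((710,270),(60,133),z-.01,-90),y((262,395),(312,110),z),y((430,440),(497,130),z),y((497,120),(325,87),z,-90))
d=load('wrist1')
p,q=[atz(d,220+a/6,110+b/6,.03) for a,b in((623,360),(437,12))];v=q-p;print('bolts before',np.degrees(np.arctan2(v[1],v[0]))-90,p,q)
d=load('wrist9');print([atz(d,175+a/4,90+b/4,.03) for a,b in((638,167),(173,64))])
d=load('top0')
E
```

```text
17.82 18.12 19.51 19.89 19.43
17.82 18.12 19.51 19.89 19.43
bolts before 18.08317865971786 [0.60260116 0.10274284 0.03      ] [0.57592824 0.18442995 0.03      ]
[array([0.60099314, 0.10244179, 0.03      ]), array([0.57404593, 0.18626935, 0.03      ])]
```

```bash
python3 -m jog '[0,0,0,0.08,255, 0,0,0,0.15,255, 0,0,0,0.205,255, 0,0,0,0.205,255, 0,0,0,0.205,255]'
python3 - <<'E'
from h import *
for n in('wrist','scene'):snap(n,n+'10')
s=r.state(); R=s['eef_rot'];print(s['clock'],s['position'],np.degrees(np.arctan2(R[1][0],R[0][0])),s['wrist_force'],s['ft_torque'],s['opening'])
crop('wrist10',175,60,375,210,4,'c19');crop('scene10',215,130,315,185,8,'c20')
E
```

```text
clock: 9.35
position: [0.5203, 0.1236, 0.0575]
eef_rot: [[0.95, 0.312, 0.001], [0.312, -0.95, 0.0], [0.001, 0.0, -1.0]]
wrist_force: [2.1, -0.7, -1.9]
opening: 0.0177
9.45 [0.52030971 0.1235603  0.05747726] 18.17628204683462 [ 2.33963966 -0.42277926 -1.48238885] [-0.30716529 -0.35300368  0.00699419] 0.017744428124131035
```

View pics/c19.png

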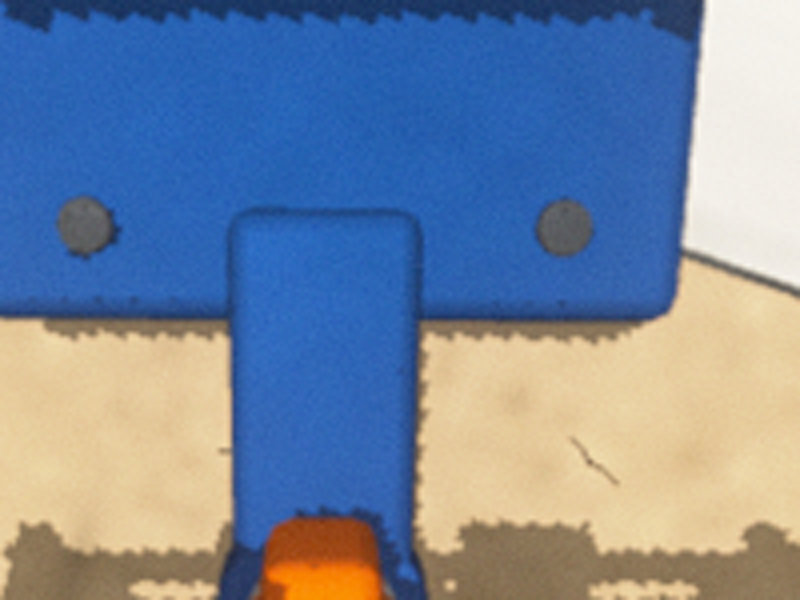

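View pics/c20.png

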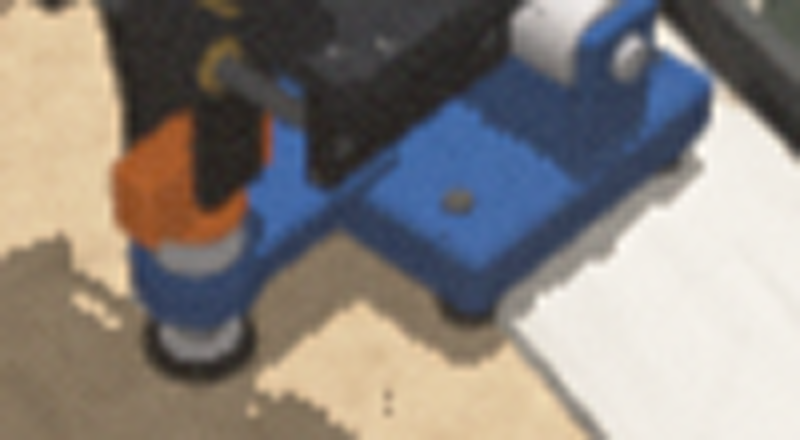

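```bash
python3 -m jog '[0,0,0,0.01,255, 0,0,0,0.01,255, 0,0,0,0.01,255]'
python3 - <<'E'
from h import *
s=r.state(); R=s['eef_rot'];print(s['clock'],s['position'],np.degrees(np.arctan2(R[1][0],R[0][0])),s['wrist_force'],s['ft_torque'],s['opening'])
E
python3 -m jog '[0,0,0,0,130, 0,0,0,0,130, 0,0,0,0,130, 0,0,0,0,130, 0,0,-20,0,130, 0,0,-45,0,130, 0,0,-90,0,130, 0,0,-120,0,130, 0,0,-120,0,130]'
python3 - <<'E'
from h import *
for n in('wrist','scene','top'):snap(n,n+'11')
s=r.state(); R=s['eef_rot'];print(s['clock'],s['position'],np.degrees(np.arctan2(R[1][0],R[0][0])),s['wrist_force'],s['opening'])
crop('wrist11',170,40,350,220,4,'c21');crop('scene11',215,100,315,185,8,'c22')
E
```

```text
clock: 9.82
position: [0.5203, 0.1236, 0.0575]
eef_rot: [[0.953, 0.302, 0.001], [0.302, -0.953, -0.0], [0.001, 0.0, -1.0]]
wrist_force: [3.3, -2.1, -1.3]
opening: 0.0179
9.825 [0.52034656 0.12358732 0.05748812] 17.58584225289176 [ 3.27261642 -2.07439511 -1.2789457 ] [-0.4822127  -0.45304175  0.16026026] 0.017865321201224145
clock: 10.95
position: [0.5215, 0.124, 0.1796]
eef_rot: [[0.953, 0.302, 0.004], [0.302, -0.953, 0.003], [0.005, -0.001, -1.0]]
wrist_force: [0.4, 0.1, -0.2]
opening: 0.0426
11.1 [0.51905069 0.12377664 0.17642346] 17.594586100320907 [-0.27007032 -0.3789624  -0.29217195] 0.04259560946624824
```

View pics/c21.png

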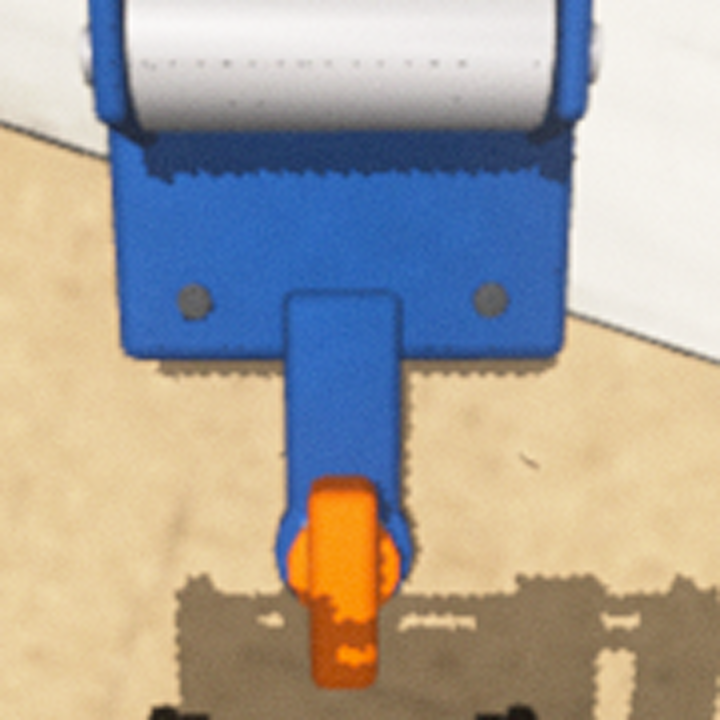

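View pics/c22.png

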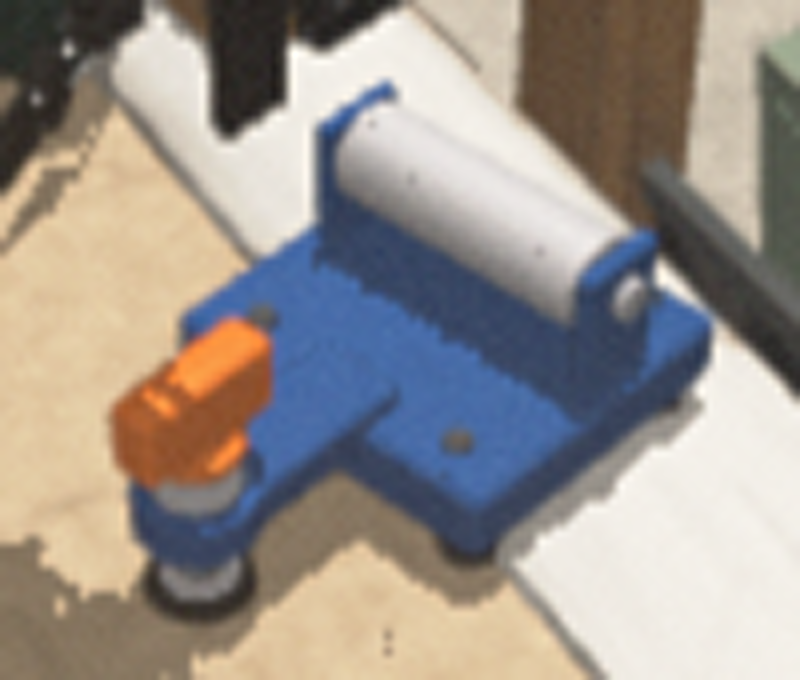

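```bash
python3 - <<'E'
from h import *
d=load('wrist11');im=d['frame'].astype(float)
def edge(row,lo,hi,sgn,ch):
    x=np.arange(lo,hi); v=ch[row,lo:hi]; g=np.clip(sgn*np.gradient(v),0,None); return (g*x).sum()/g.sum()
ch=im[...,0]-im[...,2]
L=[];Rr=[];rows=list(range(164,172))+list(range(191,208))
for v in range(163,210,3): print(v, ch[v,242:270].astype(int).tolist())
a=load('scene0')['frame'].astype(int);b=load('scene11')['frame'].astype(int)
print(cv2.phaseCorrelate(a[115:180,255:310].mean(2).astype(np.float32),b[115:180,255:310].mean(2).astype(np.float32)))
E
```

```text
163 [-84, -109, -119, -119, -84, 44, 168, 201, 216, 217, 220, 217, 222, 225, 220, 220, 226, 221, 222, 210, 167, 103, -7, -77, -103, -111, -91, -51]
166 [-76, -112, -116, -116, -40, 156, 238, 228, 235, 234, 231, 233, 230, 225, 223, 237, 234, 231, 228, 238, 225, 188, 38, -49, -49, -75, -95, -51]
169 [-121, -120, -130, -143, -60, 150, 229, 237, 234, 242, 229, 230, 232, 242, 232, 229, 228, 226, 227, 234, 233, 183, 44, -46, -51, -89, -117, -110]
172 [-124, -127, -62, 78, 145, 194, 244, 236, 231, 225, 233, 229, 220, 233, 229, 229, 232, 236, 227, 224, 230, 197, 134, 96, 11, -72, -109, -125]
175 [-95, 52, 200, 232, 222, 203, 231, 238, 228, 231, 227, 241, 233, 233, 241, 232, 231, 229, 236, 244, 223, 191, 139, 196, 232, 198, 23, -107]
178 [130, 231, 243, 225, 223, 208, 223, 232, 234, 229, 232, 232, 234, 229, 230, 230, 237, 230, 232, 232, 230, 202, 143, 182, 229, 240, 230, 115]
181 [177, 229, 234, 238, 224, 203, 222, 242, 239, 235, 241, 238, 237, 229, 236, 245, 236, 235, 243, 238, 239, 196, 133, 193, 241, 251, 248, 165]
184 [145, 239, 239, 250, 224, 213, 235, 237, 242, 241, 237, 240, 239, 238, 
[... 516 characters left out ...]
, 144, 160, 158, 159, 156, 162, 159, 159, 156, 160, 159, 169, 152, 141, 132, 73, 53, 50, 55, 55, 63]
199 [56, 56, 51, 52, 55, 83, 130, 149, 156, 154, 159, 156, 155, 154, 161, 154, 161, 155, 157, 153, 146, 129, 79, 52, 49, 51, 51, 52]
202 [49, 50, 53, 53, 54, 80, 127, 149, 160, 161, 165, 163, 197, 243, 248, 235, 234, 216, 172, 203, 230, 195, 95, 48, 53, 52, 51, 53]
205 [49, 55, 47, 47, 48, 68, 126, 145, 153, 159, 153, 155, 188, 215, 225, 241, 252, 234, 216, 212, 198, 161, 79, 51, 47, 51, 53, 49]
208 [49, 46, 48, 49, 46, 66, 125, 144, 149, 159, 164, 161, 156, 165, 157, 160, 152, 163, 159, 158, 143, 126, 72, 52, 51, 50, 50, 53]
((-0.003300448059722072, 0.007987566447930305), 1.0050564699702793)
```

```bash
python3 -c "
from h import *
print(r.state()['clock'],r.state()['wrist_force']);print(order.hand_in())"
```

```text
11.1 [-0.27007032 -0.3789624  -0.29217195]
the job is handed in; nothing more can be done
None
```

I turned the orange knob about 62.7° (1.09 rad) clockwise, let go and lifted the gripper clear. The job was handed in at 11.1 s, and the grey-knob stand was never approached.

**Last checks**
- **Knob angle:** in the wrist view the bar lies along the blue arm to within about 0.5°. That puts the foot within about 0.1 mm of just touching. I did not see the contact itself; I judged it from the bar's angle and a picture of the foot, which looks as if it is standing on the table.
- **Stand position:** comparing scene pictures from before and after, the stand moved less than 0.01 pixel, so I saw no shift or jacking up.
- **Forces:** the wrist force stayed under about 4 N in every reading I took, and was near zero after release.

**What disagreed:** my first close of the gripper shut above the bar without touching it. The cameras showed the fingertips about 28 mm higher than the stated tool geometry implies. I reopened, went down 25 mm in camera-checked steps, and then gripped the bar properly at an opening of 17.7 mm. I did not find the cause of this mismatch.

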